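Kit the control-box tray to its picture cards

TASK

Make up the green kit tray for the next control box: stand the red mushroom stop button, the yellow signal lamp, the long six-screw terminal block and the blue relay upright, each centred on its own picture card in the tray, with the terminal block and the relay lined up lengthwise with their pictures (either way round). Leave the two look-alikes, the flush red push-button and the short three-screw terminal block, where they lie on the bench, and let go of everything at the end.

Things in the scene. Friction and masses are not known exactly. Their poses are not given: they have to be found in the camera images.
- stop_mid (a point): Emergency-stop head: red mushroom cap 42 mm across (straight-sided from 16 to 34 mm up, then slightly domed) on a narrower yellow collar 34 mm across; 42 mm high in all, standing upright, about 60 g. Point at its centre, 21 mm above its underside. z points up.
- lamp_mid (a point): Signal lamp: black round base 36 mm across and 26 mm high, with a yellow domed lens 31 mm across on top; 42 mm high in all, standing upright, about 50 g. Point at its centre, 21 mm above its underside. z points up.
- terminal_mid (a point): Long terminal block: white, 66 mm long (its x axis), 24 mm wide (y) and 28 mm high, with a row of six brass screws on top; the lower 20 mm has the full width, the upper 8 mm is only 15 mm wide. About 60 g. Point at its centre, 14 mm above its underside. z points up.
- relay_mid (a point): Relay: blue box with a black foot and an orange flag on one half of its top; 40 mm long (x, the flag on the +x half), 28 mm wide (y), 38 mm high, about 60 g. Point at its centre, 19 mm above its underside. z points up.
- push_mid (a point): Look-alike, not wanted: flush red push-button, a black round body 40 mm across with a smaller flat red top 32 mm across; 30 mm high. Point at its centre, 15 mm above its underside.
- short_terminal_mid (a point): Look-alike, not wanted: short terminal block, white, 33 mm long (x), 24 mm wide (y), 28 mm high, with only three brass screws. Point at its centre, 14 mm above its underside.
- spot_stop (a point): Picture card of the emergency-stop head: a full red disc 42 mm across, outlined in black, at the card's centre. Point: centre of the card's top face, 5 mm above the bench. White card 74 mm square, fixed in the green tray, one of four 2 by 2 at 104 mm pitch (corners vary). Tray fixed, 252 mm square, rim 12 mm high, at least 65 mm from the point.
- spot_lamp (a point): Picture card of the signal lamp: a yellow disc 31 mm across inside a black ring 39 mm across, at the card's centre. Point: centre of the card's top face, 5 mm above the bench. White card 74 mm square, fixed in the green tray, one of four 2 by 2 at 104 mm pitch (corners vary). Tray fixed, 252 mm square, rim 12 mm high, at least 65 mm from the point.
- spot_terminal (a point): Picture card of the long terminal block: a white rectangle 66 x 24 mm, outlined in black, with six brass dots, centred on the card, its length along the point's x axis. Point: centre of the card's top face, 5 mm above the bench. White card 74 mm square, fixed in the green tray, one of four 2 by 2 at 104 mm pitch (corners vary). Tray fixed, 252 mm square, rim 12 mm high, at least 65 mm from the point.
- spot_relay (a point): Picture card of the relay: a blue rectangle 40 x 28 mm, outlined in black, with an orange patch on one half, centred on the card, its length along the point's x axis (orange at +x). Point: centre of the card's top face, 5 mm above the bench. White card 74 mm square, fixed in the green tray, one of four 2 by 2 at 104 mm pitch (corners vary). Tray fixed, 252 mm square, rim 12 mm high, at least 65 mm from the point.

How it is judged:
At the end, for the whole second after the job is handed in: Stop button, lamp, long terminal block and relay rest upright (0.15 rad) on their own cards, centres within 12 mm, height within 5 mm, block and relay within 0.26 rad of their pictures (either way round), released and at rest; push-button and short block within 20 mm of their start (horizontal distance between stop_mid and spot_stop below 0.012 m and z of stop_mid in the frame of spot_stop between 0.016 and 0.026 m and angle between each of stop_mid, lamp_mid, terminal_mid, relay_mid's own z axis and vertical below 0.15 rad and linear speed of each of stop, lamp, terminal, relay below 0.02 m/s and horizontal distance between lamp_mid and spot_lamp below 0.012 m and z of lamp_mid in the frame of spot_lamp between 0.016 and 0.026 m and horizontal distance between terminal_mid and spot_terminal below 0.012 m and z of terminal_mid in the frame of spot_terminal between 0.009 and 0.019 m and angle between the x axis of terminal_mid and the x axis of spot_terminal, either way round below 0.26 rad and horizontal distance between relay_mid and spot_relay below 0.012 m and z of relay_mid in the frame of spot_relay between 0.014 and 0.024 m and angle between the x axis of relay_mid and the x axis of spot_relay, either way round below 0.26 rad and distance of each of push_mid, short_terminal_mid from where it was at the start of the episode below 0.02 m); the robot touches nothing.
It fails at once if the flush red push-button was moved by more than 20 mm (distance of push_mid from where it was at the start of the episode above 0.02 m).
It fails at once if the short three-screw terminal block was moved by more than 20 mm (distance of short_terminal_mid from where it was at the start of the episode above 0.02 m).
It also fails if it takes over 109 s, if anything falls off the work surface, if the arm or the gripper's body presses on something with over 40 N, if the wrist force passes 120 N, or if a joint passes its speed limit or range.

ROBOT

A 6-joint arm with a two-finger parallel gripper is mounted at the origin on the work surface. World frame = base frame: x ahead of the robot, y to its left, z up, the work surface at z = 0. Lengths are in m, angles in rad, forces in N, time in s.
With the tool pointing down it reaches from about 0.25 to 0.725 m from the base axis. Payload 4 kg.
Tool frame: the origin (TCP) lies midway between the tips of the shut fingers; the grasp point (between the pads) lies 19 mm behind it (bot.grip_point_offset is the distance from the TCP to the grasp point, in m); z points along the fingers, y is the line along which they close (so a half turn about z gives the same grasp; the last joint's range is limited). The gripper opens to 85 mm and grips with 20 to 120 N. Pads are 22 mm wide; open, the fingers measure 114 mm over their backs; the gripper's body (76 mm by 85 mm) begins 54 mm behind the grasp point. The pads swing forward as they close: fully open they stand 13 mm farther back than shut.
Start: joints at [1.327, 0.241, 0.005, 1.335, 0, 1.571], TCP at [0.121, 0.485, 0.231] pointing down, gripper open.
Joint ranges: [-2.72, 2.72], [-1.05, 1.87], [-1.09, 1.28], [-1.99, 2.15], [-1.42, 1.44], [-3.14, 3.14]. Speed limits (rad/s): [2.79, 2.79, 3.14, 3.14, 3.14, 3.14].

INTERFACE

Orientations are given as a unit quaternion [x, y, z, w].
In Python, from workcell import bot gives the robot as it stands.
- The arm moves only by the tool step_arm, never from a script. Its argument "targets" is text: rows parted by semicolons, each of 7 numbers parted by spaces: the opening, from -1 (shut) to 1 (fully open), so that 0 is half open, then the shift along the world's x, y, z normalised to -1 to 1, where 1 is 0.5 m, then the turn, a rotation vector about the world's x, y, z normalised to -1 to 1, where 1 is pi/4 rad. In form: gripper x y z wx wy wz; .... A call has 1 to 10 rows; each row is the pose to reach, as a shift and turn from the pose commanded when the call began; what a row does not reach only later rows make up. A row lasts 1/12 s, in which the tool goes at most 41.7 mm and 7.16 degrees, less where a joint would pass 70% of its speed; a pose out of reach is approached as far as the arm can. A call with a number of a shift or a turn outside -1 to 1 is refused whole. A call with a gripper value outside its range is refused whole. The fingers move at their own pace and stop on an object; the grip force is fixed at half the most. Time passes only in rows, so rows that repeat a pose let the fingers close. It gives the time, the measured TCP pose, the force, the opening and the grip force at its end, in the units of the state.
- bot.get_obs(): the state, without advancing time (a new reading comes with each control period).
- bot.camera(name): name is "side" or "top" or "wrist"; returns the picture (480x640x3 uint8, red, green, blue); there is no depth.
- bot.camera_info(name): a dict with "vertical_fov" (degrees; the focal length in pixels is half the picture's height over the tangent of half this angle, whatever the lens; pixels are square), "cx", "cy" (the principal point, pixels), "pose" (4x4, takes a point from camera to world coordinates). Camera axes: x right, y up, looking along -z (the intrinsics and any distortion apply to the point x, -y, -z); pixel columns grow to the right and rows downward; lengths in m; the calibration is good to about 2 mm. A picture is of the moment at which its call begins: read the wrist's pose just before it. camera_info takes no time and is no camera call; for the wrist camera it gives the pose at the moment of the call.
- bot.job_done(): hands the job in; it is judged then, once.
The state is a dict: "clock": time; "joint_pos": joint angles; "joint_vel": joint speeds; "tau": joint torques, N m; "eef_pos": TCP position; "tool_rot": TCP orientation; "ft_force": force on the tool from outside, world axes, zero at the start; "ft_torque": the same for the moment, N m; "grip_width": finger opening in m; "grasp_force": force on a finger pad.
Only numpy, scipy, OpenCV 4.12 (cv2) and the standard library are available. Lean on these libraries where they do the work, as an engineer would, in place of code of your own. Each camera call takes 0.05 s, during which the arm holds its last target. There are 200 camera calls.

## Working session

There is one attempt and no reset: what is moved stays moved. The work goes in short steps, Python scripts to look and compute and a tool call to move; the robot and the scene stay as the last step left them, time stands still between calls to the robot, and variables do not carry over. Pictures are saved under pics/ and viewed, at most 14 in all, crops included, and the job is handed in when it is done.

Besides the shell and the picture viewer there is one more tool, called after "Emit:" in YAML: its name, and indented under it one key for each argument. step_arm: Moves the arm, as the interface text tells. Scaled input: -1 to 1 covers 0.5 m each way for a shift and pi/4 rad each way for a turn. Its arguments: {"type":"object","properties":{"targets":{"type":"string"}},"required":["targets"]}

```bash
mkdir -p pics; ls
python3 - <<'E'
from workcell import bot
import cv2,numpy as np
for n in("top","side","wrist"):
    i=bot.camera_info(n);print(n,{k:(np.round(v,4).tolist() if k=="pose" else v) for k,v in i.items()})
    cv2.imwrite(f"pics/{n}0.png",bot.camera(n)[...,::-1])
o=bot.get_obs();print(o)
E
```

```text
pics
top {'vertical_fov': 50.13492592693938, 'cx': 319.7949369934131, 'cy': 247.44896636139063, 'pose': [[-0.0004, 0.9809, -0.1945, 0.3418], [-1.0, -0.001, -0.0028, 0.0089], [-0.0029, 0.1945, 0.9809, 1.034], [0.0, 0.0, 0.0, 1.0]]}
side {'vertical_fov': 51.30648403556226, 'cx': 321.9878150751198, 'cy': 235.63933907165583, 'pose': [[0.9004, 0.3448, -0.2652, 0.3307], [-0.4347, 0.6891, -0.5798, -0.4605], [-0.0172, 0.6373, 0.7704, 0.6649], [0.0, 0.0, 0.0, 1.0]]}
wrist {'vertical_fov': 71.20955205645754, 'cx': 318.2504318403769, 'cy': 237.1241993123901, 'pose': [[0.2416, -0.9179, -0.3147, 0.0405], [0.9704, 0.2279, 0.0802, 0.5045], [-0.0019, -0.3248, 0.9458, 0.3746], [0.0, 0.0, 0.0, 1.0]]}
{'clock': 0.15, 'joint_pos': array([1.32701445e+00, 2.41288427e-01, 4.04581939e-03, 1.33521287e+00,
       2.77201467e-05, 1.57080363e+00]), 'joint_vel': array([ 0.00223997, -0.00163397,  0.00178581,  0.00135736, -0.00235681,
       -0.00029565]), 'tau': array([ 1.12727253e-05, -3.72636402e+01,  2.52637661e+01,  1.23787639e-02,
       -1.25642285e-05, -6.49742233e-06]), 'eef_pos': array([0.12056341, 0.48475321, 0.23059788]), 'tool_rot': array([ 1.21592925e-01,  9.92579706e-01, -8.21734864e-04, -1.14621666e-04]), 'ft_force': array([ 1.41304999, -0.24427223,  0.01120648]), 'ft_torque': array([-0.01755603, -0.00519098,  0.01307614]), 'grasp_force': 0.0, 'grip_width': 0.08527130122289796}
```

View pics/top0.png

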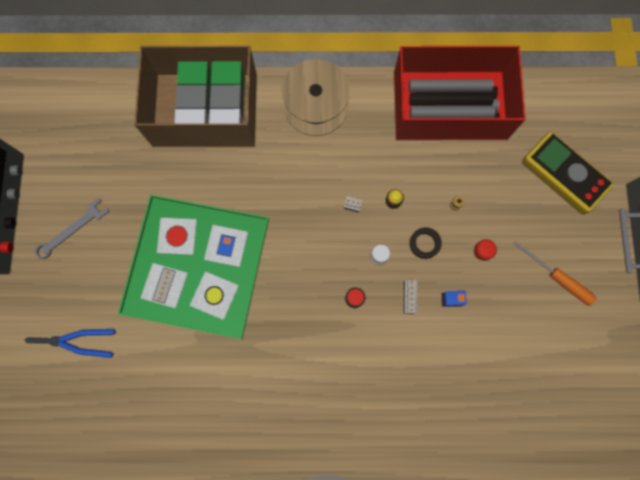

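View pics/side0.png

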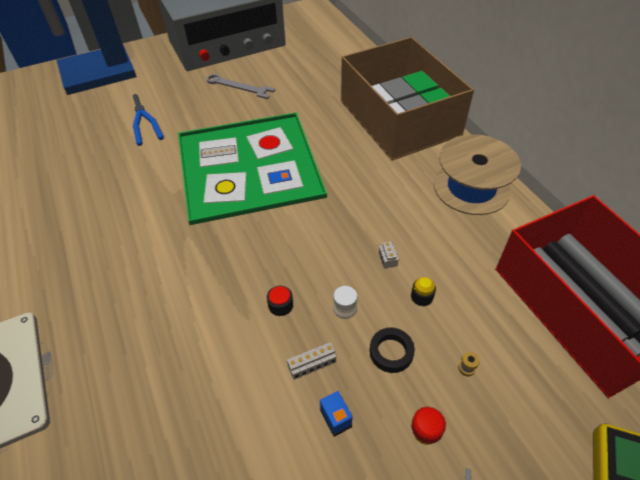

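The top view shows the tray on the left, with the stop card at (177,236), relay card (227,245), terminal card (164,285) and lamp card (214,295). The parts are stop (486,249), lamp (396,198), long block (411,297) and relay (455,298). The look-alikes are push-button (355,297) and short block (353,204); the rest is clutter.

```bash
cat > h.py <<'E'
import cv2,numpy as np
from workcell import bot
def ray(info,uv):
    f=240/np.tan(np.radians(info["vertical_fov"])/2);P=np.array(info["pose"])
    d=np.array([(uv[0]-info["cx"])/f,-(uv[1]-info["cy"])/f,-1]);return P[:3,3],P[:3,:3]@d
def toplane(info,uv,z):
    o,d=ray(info,uv);return o+d*(z-o[2])/d[2]
def toworld(info,cnt,z): return np.array([toplane(info,p,z)[:2] for p in np.reshape(cnt,(-1,2))])
def proj(info,p):
    f=240/np.tan(np.radians(info["vertical_fov"])/2);P=np.array(info["pose"])
    c=P[:3,:3].T@(np.array(p)-P[:3,3]);return np.array([info["cx"]-f*c[0]/c[2],info["cy"]+f*c[1]/c[2]])
R={"red":[((0,150,60),(8,255,255)),((172,150,60),(180,255,255))],"yellow":[((22,140,90),(34,255,255))],
   "blue":[((105,120,50),(125,255,255))],"white":[((0,0,135),(180,60,255))],"orange":[((6,150,120),(18,255,255))],"dark":[((0,0,0),(180,255,50))]}
def blob(img,cols,uv,r,close=3):
    """largest blob of the colours within r px of uv -> centroid, area, contour"""
    hsv=cv2.cvtColor(img,cv2.COLOR_RGB2HSV);m=np.zeros(img.shape[:2],np.uint8)
    for c in cols.split("+"):
        for lo,hi in R[c]: m|=cv2.inRange(hsv,lo,hi)
    w=np.zeros_like(m);cv2.circle(w,tuple(int(round(v)) for v in uv),int(r),255,-1);m&=w
    m=cv2.morphologyEx(m,cv2.MORPH_CLOSE,np.ones((close,close),np.uint8))
    cs,_=cv2.findContours(m,cv2.RETR_EXTERNAL,cv2.CHAIN_APPROX_NONE)
    if not cs:return None
    c=max(cs,key=cv2.contourArea);M=cv2.moments(c);a=max(M["m00"],1e-6)
    return (M["m10"]/a,M["m01"]/a),M["m00"],c
def rect(xy):
    (c,s,a)=cv2.minAreaRect((xy*1000).astype(np.float32));
    if s[0]<s[1]: s=s[::-1];a+=90
    return np.array(c)/1000,np.round(s,1),(a+90)%180-90
E
python3 - <<'E'
from h import *
img=cv2.imread("pics/top0.png")[...,::-1].copy();I=bot.camera_info("top")
for n,c,uv,r,z in [("stop","red",(486,249),18,.034),("lamp","yellow",(396,198),14,.036),("term","white",(411,297),24,.028),("relay","blue+orange",(455,298),18,.038),("push","red",(355,297),14,.03),("short","white",(353,204),14,.028),
  ("s_stop","red",(177,236),18,.005),("s_lamp","yellow",(214,295),16,.005),("s_term","white",(164,285),26,.005),("s_relay","blue+orange",(227,245),18,.005)]:
    b=blob(img,c,uv,r)
    if not b: print(n,None);continue
    q,s,a=rect(toworld(I,b[2],z));print(n,np.round(b[0],1),toplane(I,b[0],z)[:2].round(4),"rect",q.round(4),s,round(a,1))
cv2.imwrite("pics/z.png",np.hstack([cv2.resize(img[210:330,130:260],None,fx=3,fy=3,interpolation=2),cv2.resize(img[210:330,350:480],None,fx=3,fy=3,interpolation=2)])[...,::-1])
E
```

```text
stop [485.4 249.4] [ 0.5358 -0.3167] rect [ 0.536  -0.3166] [43.  38.6] -63.8
lamp [395.1 196.5] [ 0.6445 -0.1406] rect [ 0.6446 -0.1404] [28.6 27.3] 89.9
term [410.8 296. ] [ 0.4441 -0.1666] rect [ 0.4443 -0.167 ] [66.4 23.6] -2.1
relay [453.8 298. ] [ 0.439  -0.2481] rect [ 0.4392 -0.2494] [39.9 26.1] -85.7
push [355.1 296.8] [ 0.4424 -0.0573] rect [ 0.442  -0.0571] [31.4 31.3] -0.6
short [352.7 202.6] [ 0.6341 -0.0553] rect [ 0.6342 -0.0554] [32.9 23.4] 74.4
s_stop [176.3 235.6] [0.571  0.3068] rect [0.5712 0.3073] [37.4 35.8] 89.9
s_lamp [213.8 295. ] [0.4486 0.2247] rect [0.4487 0.2244] [28.6 28.2] 90.0
s_term [163.7 285.2] [0.4685 0.3267] rect [0.4688 0.3268] [75.4 74.5] 74.1
s_relay [225.1 246.2] [0.5487 0.2056] rect [0.5507 0.2047] [38.7 26.6] -11.7
```

View pics/z.png

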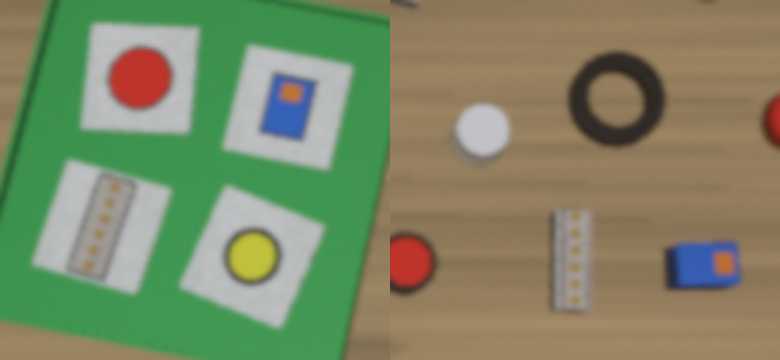

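View pics/wrist0.png

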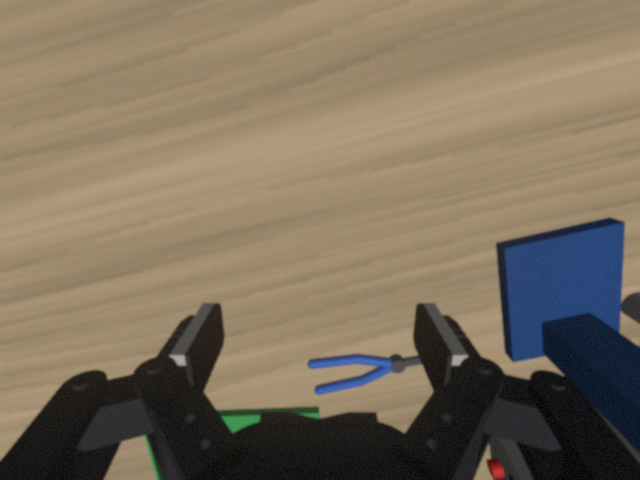

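The close-up shows the terminal picture running along its card (world angle about -16°) and the relay picture at about -12°. The sizes and the 104 mm pitch agree with the measured points. The wrist view is clear. I'll go to the terminal block first.

Emit:
step_arm:
  targets: "0.18 0.34 -0.67 -0.1 0 0 0.264;0.18 0.34 -0.67 -0.1 0 0 0.264;0.18 0.34 -0.67 -0.1 0 0 0.264;0.18 0.34 -0.67 -0.1 0 0 0.264;0.18 0.34 -0.67 -0.1 0 0 0.264;0.18 0.34 -0.67 -0.1 0 0 0.264;0.18 0.34 -0.67 -0.1 0 0 0.264;0.18 0.34 -0.67 -0.1 0 0 0.264;0.18 0.34 -0.67 -0.1 0 0 0.264;0.18 0.34 -0.67 -0.1 0 0 0.264"

```text
clock: 0.98
eef_pos: [0.292, 0.1444, 0.1805]
tool_rot: [0.024, 1.0, -0.002, -0.0]
ft_force: [-0.5, -0.1, 0.1]
grip_width: 0.0505
grasp_force: 0.0
```

Emit:
step_arm:
  targets: "0.18 0.306 -0.634 -0.16 0 0 0;0.18 0.306 -0.634 -0.16 0 0 0;0.18 0.306 -0.634 -0.16 0 0 0;0.18 0.306 -0.634 -0.16 0 0 0;0.18 0.306 -0.634 -0.16 0 0 0;0.18 0.306 -0.634 -0.16 0 0 0;0.18 0.306 -0.634 -0.16 0 0 0;0.18 0.306 -0.634 -0.16 0 0 0;0.18 0.306 -0.634 -0.16 0 0 0;0.18 0.306 -0.634 -0.16 0 0 0"

```text
clock: 1.82
eef_pos: [0.4457, -0.1707, 0.0998]
tool_rot: [0.021, 1.0, -0.001, 0.0]
ft_force: [-0.3, 0.6, -0.5]
grip_width: 0.05
grasp_force: 0.0
```

Emit:
step_arm:
  targets: "0.18 0 0 0 0 0 0;0.18 0 0 0 0 0 0;0.18 0 0 0 0 0 0"

```text
clock: 2.07
eef_pos: [0.4431, -0.1655, 0.1013]
tool_rot: [0.018, 1.0, 0.0, -0.0]
ft_force: [-0.2, 1.0, 0.1]
grip_width: 0.0508
grasp_force: 0.0
```

Run:
```python
from h import *
I=bot.camera_info("wrist");img=bot.camera("wrist");cv2.imwrite("pics/w1.png",img[...,::-1])
print(bot.get_obs()["joint_pos"].round(3),proj(I,(.444,-.167,.028)))
```

```text
[-0.357  0.29  -0.288  0.994  0.    -0.323] [316.9938953  249.25367979]
```

View pics/w1.png

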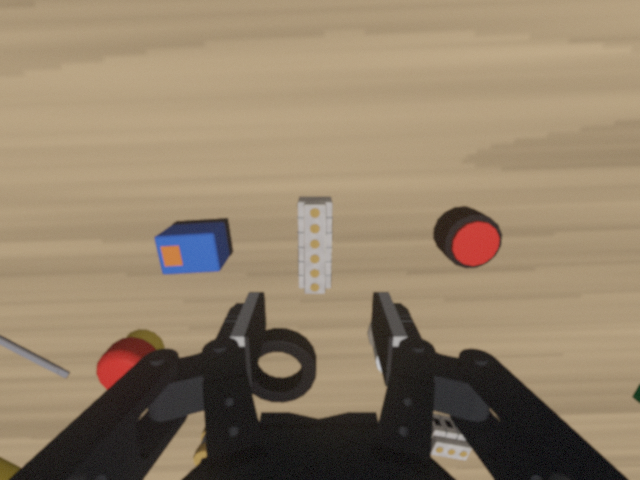

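The wrist view shows the long block at about (315,248), against a predicted (317,249), so the measurement holds. The fingers straddle it clear of the relay and the push-button, so I'll go down and grip.

Emit:
step_arm:
  targets: "0.18 0 0 -0.08 0 0 0;0.18 0 0 -0.14 0 0 0;0.18 0 0 -0.18 0 0 0;0.18 0 0 -0.194 0 0 0;0.18 0 0 -0.194 0 0 0;-1 0 0 -0.194 0 0 0;-1 0 0 -0.194 0 0 0;-1 0 0 -0.194 0 0 0;-1 0 0 -0.194 0 0 0;-1 0 0 -0.194 0 0 0"

```text
clock: 2.95
eef_pos: [0.4454, -0.1672, 0.0063]
tool_rot: [0.018, 1.0, -0.0, 0.002]
ft_force: [0.1, 1.6, 6.6]
grip_width: 0.0228
grasp_force: 60.6
```

Emit:
step_arm:
  targets: "-1 0 0 0 0 0 0;-1 0 0 0 0 0 0;-1 0 0 0.06 0 0 0;-1 0 0 0.12 0 0 0;-1 0 0 0.16 0 0 0;-1 0 0 0.16 0 0 0"

```text
clock: 3.45
eef_pos: [0.4474, -0.1682, 0.0894]
tool_rot: [0.018, 1.0, -0.002, 0.005]
ft_force: [1.3, -0.0, -0.8]
grip_width: 0.0222
grasp_force: 59.6
```

Emit:
step_arm:
  targets: "-1 0.05 0.988 0.06 0 0 -0.309;-1 0.05 0.988 0.06 0 0 -0.309;-1 0.05 0.988 0.06 0 0 -0.309;-1 0.05 0.988 0.06 0 0 -0.309;-1 0.05 0.988 0.06 0 0 -0.309;-1 0.05 0.988 0.06 0 0 -0.309;-1 0.05 0.988 0.06 0 0 -0.309;-1 0.05 0.988 0.06 0 0 -0.309;-1 0.05 0.988 0.06 0 0 -0.309;-1 0.05 0.988 0.06 0 0 -0.309"

```text
clock: 4.28
eef_pos: [0.4637, 0.2393, 0.1088]
tool_rot: [0.139, 0.99, -0.0, 0.0]
ft_force: [0.7, -0.0, -0.9]
grip_width: 0.0225
grasp_force: 59.6
```

Emit:
step_arm:
  targets: "-1 0 0.17 0 0 0 0;-1 0 0.17 0 0 0 0;-1 0 0.17 0 0 0 0;-1 0 0.17 0 0 0 0;-1 0 0.17 0 0 0 0"

```text
clock: 4.7
eef_pos: [0.4635, 0.3219, 0.1081]
tool_rot: [0.139, 0.99, -0.001, -0.001]
ft_force: [-0.1, 0.4, -0.6]
grip_width: 0.0224
grasp_force: 59.7
```

Emit:
step_arm:
  targets: "-1 0.011 0.01 0 0 0 0;-1 0.011 0.01 -0.06 0 0 0;-1 0.011 0.01 -0.12 0 0 0;-1 0.011 0.01 -0.16 0 0 0;-1 0.011 0.01 -0.18 0 0 0;-1 0.011 0.01 -0.194 0 0 0;-1 0.011 0.01 -0.194 0 0 0;-1 0.011 0.01 -0.194 0 0 0"

```text
clock: 5.37
eef_pos: [0.471, 0.3271, 0.0129]
tool_rot: [0.14, 0.99, 0.001, 0.001]
ft_force: [-0.0, -0.0, 0.1]
grip_width: 0.0225
grasp_force: 59.7
```

Run:
```python
from h import *
o=bot.get_obs();print(o["eef_pos"].round(4),o["ft_force"].round(1))
cv2.imwrite("pics/s1.png",cv2.resize(bot.camera("side")[80:260,120:360],None,fx=3,fy=3)[...,::-1])
```

```text
[0.471  0.3271 0.0129] [-0.  -0.   0.1]
```

View pics/s1.png

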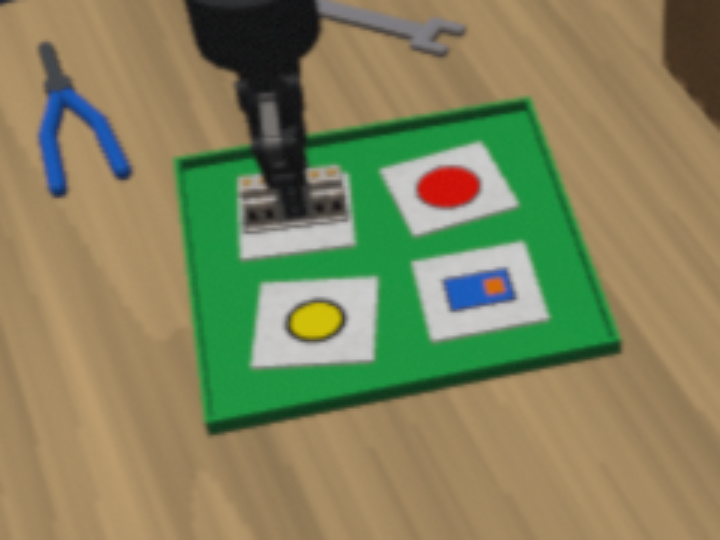

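The side view shows the block over its card, centred and square to it, just above contact. I'll lower it a little, release, and go to the relay.

Emit:
step_arm:
  targets: "-1 0 0 -0.003 0 0 0;-1 0 0 -0.003 0 0 0;0.1 0 0 -0.003 0 0 0;0.1 0 0 -0.003 0 0 0;0.1 0 0 -0.003 0 0 0;0.1 0 0 0.05 0 0 0;0.1 0 0 0.12 0 0 0;0.1 0 0 0.2 0 0 0;0.1 0 0 0.24 0 0 0"

```text
clock: 6.17
eef_pos: [0.4712, 0.3285, 0.1363]
tool_rot: [0.139, 0.99, 0.002, 0.002]
ft_force: [0.6, -0.3, -0.1]
grip_width: 0.0468
grasp_force: 0.0
```

Emit:
step_arm:
  targets: "0.18 -0.03 -0.7 0 0 0 -0.9;0.18 -0.03 -0.7 0 0 0 -0.9;0.18 -0.03 -0.7 0 0 0 -0.9;0.18 -0.03 -0.7 0 0 0 -0.9;0.18 -0.03 -0.7 0 0 0 -0.9;0.18 -0.03 -0.7 0 0 0 -0.9;0.18 -0.03 -0.7 0 0 0 -0.9;0.18 -0.03 -0.7 0 0 0 -0.9;0.18 -0.03 -0.7 0 0 0 -0.9;0.18 -0.03 -0.7 0 0 0 -0.9"

```text
clock: 7.0
eef_pos: [0.4542, -0.0261, 0.132]
tool_rot: [0.476, 0.88, -0.0, 0.0]
ft_force: [0.6, -0.4, 1.0]
grip_width: 0.0505
grasp_force: 0.0
```

Emit:
step_arm:
  targets: "0.18 -0.03 -0.452 -0.04 0 0 -0.65;0.18 -0.03 -0.452 -0.04 0 0 -0.65;0.18 -0.03 -0.452 -0.04 0 0 -0.65;0.18 -0.03 -0.452 -0.04 0 0 -0.65;0.18 -0.03 -0.452 -0.04 0 0 -0.65;0.18 -0.03 -0.452 -0.04 0 0 -0.65;0.18 -0.03 -0.452 -0.04 0 0 -0.65;0.18 -0.03 -0.452 -0.04 0 0 -0.65;0.18 -0.03 -0.452 -0.04 0 0 -0.65;0.18 -0.03 -0.452 -0.04 0 0 -0.65"

```text
clock: 7.83
eef_pos: [0.44, -0.247, 0.1119]
tool_rot: [0.679, 0.734, 0.0, -0.0]
ft_force: [0.3, -0.0, 0.6]
grip_width: 0.0502
grasp_force: 0.0
```

Run:
```python
from h import *
from scipy.spatial.transform import Rotation as Ro
I=bot.camera_info("wrist");img=bot.camera("wrist");cv2.imwrite("pics/w2.png",img[...,::-1])
o=bot.get_obs();y=Ro.from_quat(o["tool_rot"]).apply([0,1,0]);print(o["eef_pos"].round(4),o["grip_width"],np.degrees(np.arctan2(y[1],y[0])),o["joint_pos"].round(2))
u=proj(I,(.439,-.249,.038));b=blob(img,"blue+orange",u,70);print(u,b[0],toplane(I,b[0],.036))
t=bot.camera("top");J=bot.camera_info("top")
b=blob(t,"white",(164,285),30)
cv2.imwrite("pics/t2.png",cv2.resize(t[200:340,110:280],None,fx=4,fy=4)[...,::-1])
```

```text
[ 0.44   -0.247   0.1119] 0.050333917637134504 4.401798893105883 [-0.51  0.34 -0.19  1.04  0.    0.98]
[315.1660809  250.90063472] (316.81160616061607, 248.99000733406672) [ 0.44008742 -0.24825405  0.036     ]
```

View pics/t2.png

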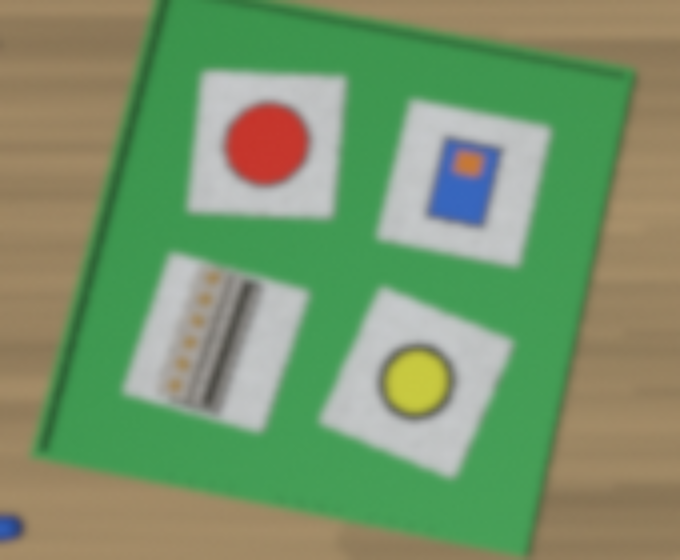

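View pics/w2.png

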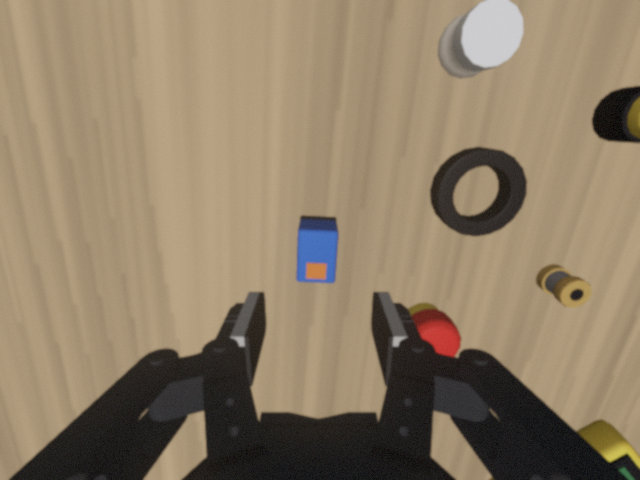

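The top view shows the block standing on its card: the base centre is within about 3 mm of the card centre and it is parallel to the picture. The wrist view shows the relay at (317,249), where it was predicted, and square between the fingers.

Emit:
step_arm:
  targets: "0.18 0 -0.003 -0.08 0 0 0;0.18 0 -0.003 -0.14 0 0 0;0.18 0 -0.003 -0.19 0 0 0;0.18 0 -0.003 -0.206 0 0 0;0.18 0 -0.003 -0.206 0 0 0;-1 0 -0.003 -0.206 0 0 0;-1 0 -0.003 -0.206 0 0 0;-1 0 -0.003 -0.206 0 0 0;-1 0 -0.003 -0.206 0 0 0;-1 0 -0.003 -0.206 0 0 0"

```text
clock: 8.77
eef_pos: [0.4413, -0.2509, 0.0107]
tool_rot: [0.68, 0.733, 0.001, 0.002]
ft_force: [1.3, 0.5, 6.4]
grip_width: 0.0271
grasp_force: 59.8
```

Emit:
step_arm:
  targets: "-1 0 0 0 0 0 0;-1 0 0 0.08 0 0 0;-1 0 0 0.16 0 0 0;-1 0 0 0.2 0 0 0;-1 0 0 0.2 0 0 0"

```text
clock: 9.18
eef_pos: [0.4433, -0.2523, 0.1147]
tool_rot: [0.68, 0.733, 0.001, 0.005]
ft_force: [1.1, -1.0, -0.9]
grip_width: 0.0267
grasp_force: 59.4
```

Emit:
step_arm:
  targets: "-1 0.2 0.8 0 0 0 1;-1 0.2 0.8 0 0 0 1;-1 0.2 0.8 0 0 0 1;-1 0.2 0.8 0 0 0 1;-1 0.2 0.8 0 0 0 1;-1 0.2 0.8 0 0 0 1;-1 0.2 0.8 0 0 0 1;-1 0.2 0.8 0 0 0 1;-1 0.2 0.8 0 0 0 1;-1 0.2 0.8 0 0 0 1"

```text
clock: 10.02
eef_pos: [0.5394, 0.1523, 0.1082]
tool_rot: [0.348, 0.938, -0.0, -0.0]
ft_force: [1.0, 0.6, -0.2]
grip_width: 0.0269
grasp_force: 59.4
```

Emit:
step_arm:
  targets: "-1 0.025 0.107 0 0 0 0.642;-1 0.025 0.107 0 0 0 0.642;-1 0.025 0.107 0 0 0 0.642;-1 0.025 0.107 0 0 0 0.642;-1 0.025 0.107 0 0 0 0.642;-1 0.025 0.107 0 0 0 0.642;-1 0.025 0.107 0 0 0 0.642;-1 0.025 0.107 0 0 0 0.642"

```text
clock: 10.68
eef_pos: [0.5521, 0.2029, 0.1087]
tool_rot: [0.105, 0.995, -0.0, -0.0]
ft_force: [0.5, 0.4, -0.5]
grip_width: 0.0271
grasp_force: 59.5
```

Emit:
step_arm:
  targets: "-1 0.002 0.002 -0.06 0 0 0;-1 0.002 0.002 -0.12 0 0 0;-1 0.002 0.002 -0.16 0 0 0;-1 0.002 0.002 -0.178 0 0 0;-1 0.002 0.002 -0.184 0 0 0;-1 0.002 0.002 -0.184 0 0 0;-1 0.002 0.002 -0.184 0 0 0"

```text
clock: 11.27
eef_pos: [0.5541, 0.2044, 0.0177]
tool_rot: [0.104, 0.995, 0.0, 0.001]
ft_force: [-0.0, 0.5, -1.2]
grip_width: 0.0274
grasp_force: 59.5
```

Run:
```python
from h import *
cv2.imwrite("pics/s2.png",cv2.resize(bot.camera("side")[80:260,120:360],None,fx=3,fy=3)[...,::-1])
```

```text
(no output)
```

View pics/s2.png

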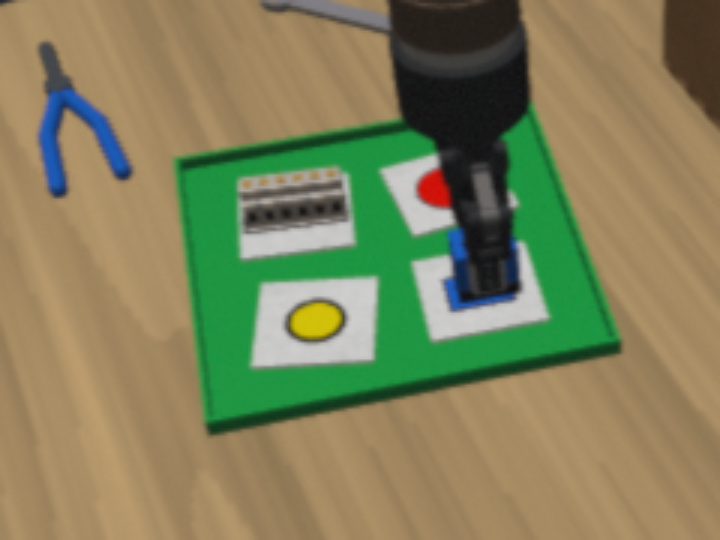

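The side view shows the relay upright over its picture. It sits about 4 mm too far in +x and +y, because a strip of the picture shows at the lower left (445,297). I'll shift it back 3 mm in each, set it down and check.

Emit:
step_arm:
  targets: "-1 -0.006 -0.006 0 0 0 0;-1 -0.006 -0.006 -0.004 0 0 0;-1 -0.006 -0.006 -0.004 0 0 0;0.1 -0.006 -0.006 -0.004 0 0 0;0.1 -0.006 -0.006 -0.004 0 0 0;0.1 -0.006 -0.006 -0.004 0 0 0;0.1 -0.006 -0.006 0.06 0 0 0;0.1 -0.006 -0.006 0.12 0 0 0;0.1 -0.006 -0.006 0.2 0 0 0;0.1 -0.006 -0.006 0.22 0 0 0"

```text
clock: 12.15
eef_pos: [0.5534, 0.2026, 0.1331]
tool_rot: [0.103, 0.995, 0.002, 0.004]
ft_force: [1.2, 1.0, 1.1]
grip_width: 0.0468
grasp_force: 0.0
```

Emit:
step_arm:
  targets: "0.41 0.18 -0.69 0.02 0 0 0;0.41 0.18 -0.69 0.02 0 0 0;0.41 0.18 -0.69 0.02 0 0 0;0.41 0.18 -0.69 0.02 0 0 0;0.41 0.18 -0.69 0.02 0 0 0;0.41 0.18 -0.69 0.02 0 0 0;0.41 0.18 -0.69 0.02 0 0 0;0.41 0.18 -0.69 0.02 0 0 0;0.41 0.18 -0.69 0.02 0 0 0;0.41 0.18 -0.69 0.02 0 0 0"

```text
clock: 12.98
eef_pos: [0.641, -0.1496, 0.1363]
tool_rot: [0.107, 0.994, -0.001, 0.001]
ft_force: [-0.7, -0.4, -0.0]
grip_width: 0.0603
grasp_force: 0.0
```

Run:
```python
from h import *
T=bot.camera_info("top");S=bot.camera_info("side");W=bot.camera_info("wrist")
t=bot.camera("top");s=bot.camera("side");w=bot.camera("wrist")
P=(.5505,.205,.043);f=lambda i,im,r:blob(im,"blue+orange",proj(i,P),r)
b=f(T,t,22);print(rect(toworld(T,b[2],.043)),toplane(T,b[0],.043))
orange=lambda i,im,r:blob(im,"orange",proj(i,P),r)
for i,im in((T,t),(S,s)):
    b=orange(i,im,25);print("orange",b[:2],toplane(i,b[0],.043))
a,d=ray(T,orange(T,t,25)[0]);e,g=ray(S,orange(S,s,25)[0])
k=np.linalg.lstsq(np.c_[d,-g],e-a,rcond=None)[0];print("tri",(a+d*k[0]+e+g*k[1])/2, np.linalg.norm(a+d*k[0]-e-g*k[1]))
u=proj(W,(.6445,-.1406,.036));b=blob(w,"yellow",u,60);print("lamp",u,b[:2],toplane(W,b[0],.034),bot.get_obs()["eef_pos"])
cv2.imwrite("pics/c3.png",np.hstack([cv2.resize(s[80:260,120:310],(570,540)),cv2.resize(t[215:285,190:218+38],None,fx=3,fy=7.714)])[...,::-1])
```

```text
(array([0.5476875 , 0.20054932]), array([44.3, 29.3]), -11.459724426269531) [0.54682354 0.20006798 0.043     ]
orange ((224.94444444444446, 235.20370370370367), 9.0) [0.56317951 0.19943582 0.043     ]
orange ((284.74666666666667, 160.50666666666666), 12.5) [0.56159109 0.20062196 0.043     ]
tri [0.56202086 0.19930427 0.0442656 ] 0.001734105716616507
lamp [331.42199739 237.08864349] ((323.0014354066986, 240.11291866028708), 1045.0) [ 0.64624495 -0.14758279  0.034     ] [ 0.63985245 -0.14351038  0.13622624]
```

View pics/c3.png

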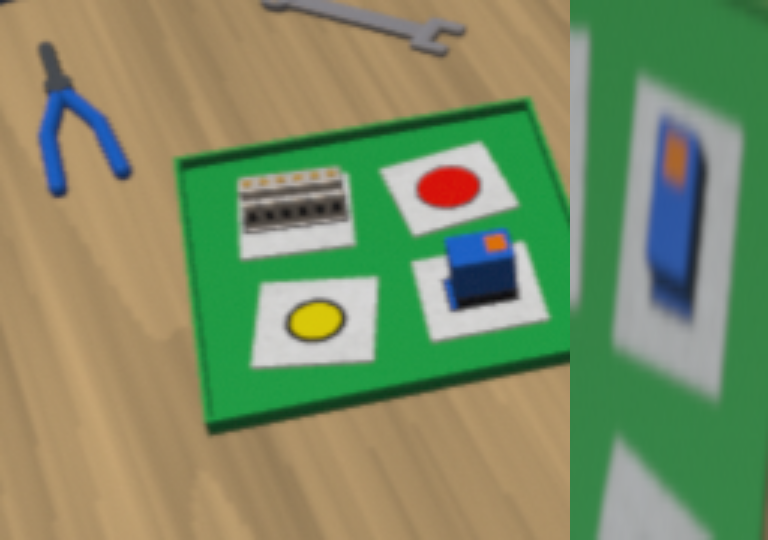

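The relay stands upright and aligned on its card, about 4 mm off centre by the uncontaminated top edges, which is well within 12 mm. The arm was still settling during the lamp reading, so I'll settle and look once more.

Emit:
step_arm:
  targets: "0.41 0 0 0 0 0 0;0.41 0 0 0 0 0 0;0.41 0 0 0 0 0 0;0.41 0 0 0 0 0 0"

```text
clock: 13.47
eef_pos: [0.6403, -0.1424, 0.137]
tool_rot: [0.102, 0.995, 0.0, 0.0]
ft_force: [0.1, 0.4, 0.2]
grip_width: 0.0601
grasp_force: 0.0
```

Run:
```python
from h import *
W=bot.camera_info("wrist");w=bot.camera("wrist");o=bot.get_obs()
u=proj(W,(.6445,-.1406,.036));b=blob(w,"yellow",u,60);print("lamp",u,b[:2],toplane(W,b[0],.036),cv2.boundingRect(b[2]),o["eef_pos"])
cv2.imwrite("pics/w4.png",w[...,::-1])
```

```text
lamp [322.19228897 239.67348051] ((319.9202444122849, 239.8655732432867), 1036.5) [ 0.64429548 -0.14235662  0.036     ] (301, 222, 39, 37) [ 0.64029792 -0.14265743  0.13707077]
```

View pics/w4.png

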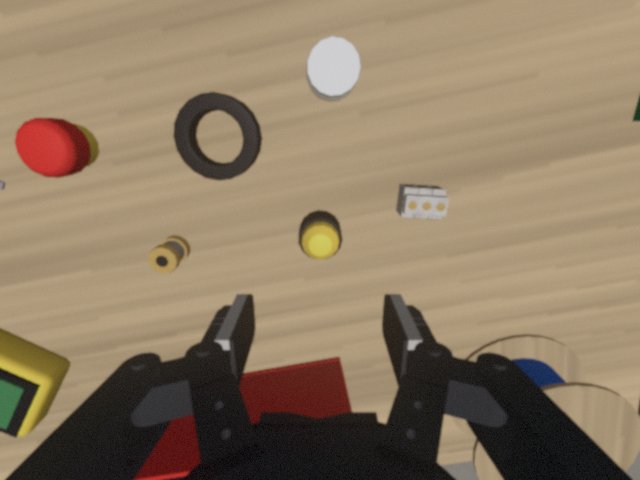

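The wrist view shows the lamp at (320,240), centred between the fingers. The short block at (425,205) is clear of them.

Emit:
step_arm:
  targets: "0.41 0.008 0.002 -0.07 0 0 0;0.41 0.008 0.002 -0.14 0 0 0;0.41 0.008 0.002 -0.21 0 0 0;0.41 0.008 0.002 -0.25 0 0 0;0.41 0.008 0.002 -0.264 0 0 0;0.41 0.008 0.002 -0.264 0 0 0;-1 0.008 0.002 -0.264 0 0 0;-1 0.008 0.002 -0.264 0 0 0;-1 0.008 0.002 -0.264 0 0 0;-1 0.008 0.002 -0.264 0 0 0"

```text
clock: 14.35
eef_pos: [0.6464, -0.1431, 0.0077]
tool_rot: [0.103, 0.995, -0.0, 0.003]
ft_force: [0.0, 0.4, 4.3]
grip_width: 0.034
grasp_force: 60.2
```

Emit:
step_arm:
  targets: "-1 0 0 0 0 0 0;-1 0 0 0 0 0 0;-1 0 0 0.08 0 0 0;-1 0 0 0.16 0 0 0;-1 0 0 0.2 0 0 0;-1 0 0 0.2 0 0 0"

```text
clock: 14.85
eef_pos: [0.6485, -0.1436, 0.1126]
tool_rot: [0.103, 0.995, -0.001, 0.006]
ft_force: [1.6, -0.4, 0.1]
grip_width: 0.0335
grasp_force: 59.8
```

Emit:
step_arm:
  targets: "-1 -0.392 0.732 0 0 0 0;-1 -0.392 0.732 0 0 0 0;-1 -0.392 0.732 0 0 0 0;-1 -0.392 0.732 0 0 0 0;-1 -0.392 0.732 0 0 0 0;-1 -0.392 0.732 0 0 0 0;-1 -0.392 0.732 0 0 0 0;-1 -0.392 0.732 0 0 0 0;-1 -0.392 0.732 0 0 0 0;-1 -0.392 0.732 0 0 0 0"

```text
clock: 15.68
eef_pos: [0.4465, 0.2247, 0.1046]
tool_rot: [0.103, 0.995, -0.0, -0.0]
ft_force: [1.0, -0.4, -0.9]
grip_width: 0.0341
grasp_force: 59.9
```

Emit:
step_arm:
  targets: "-1 0 0 0 0 0 0;-1 0 0 0 0 0 0;-1 0 0 0 0 0 0;-1 0 0 0 0 0 0"

```text
clock: 16.02
eef_pos: [0.4486, 0.2224, 0.1046]
tool_rot: [0.104, 0.995, -0.0, -0.0]
ft_force: [0.4, -1.3, -0.6]
grip_width: 0.0336
grasp_force: 59.9
```

Emit:
step_arm:
  targets: "-1 0.002 0.003 -0.06 0 0 0;-1 0.002 0.003 -0.12 0 0 0;-1 0.002 0.003 -0.16 0 0 0;-1 0.002 0.003 -0.178 0 0 0;-1 0.002 0.003 -0.184 0 0 0;-1 0.002 0.003 -0.186 0 0 0;-1 0.002 0.003 -0.186 0 0 0"

```text
clock: 16.6
eef_pos: [0.4486, 0.2227, 0.0127]
tool_rot: [0.105, 0.995, -0.001, -0.001]
ft_force: [-1.5, -1.1, 1.9]
grip_width: 0.0339
grasp_force: 60.1
```

Emit:
step_arm:
  targets: "0.4 0 0 0 0 0 0;0.4 0 0 0 0 0 0;0.4 0 0 0 0 0 0;0.4 0 0 0.06 0 0 0;0.4 0 0 0.14 0 0 0;0.4 0 0 0.22 0 0 0;0.4 0 0 0.22 0 0 0"

```text
clock: 17.18
eef_pos: [0.4545, 0.2273, 0.1298]
tool_rot: [0.103, 0.995, 0.004, 0.006]
ft_force: [1.0, 1.0, 0.1]
grip_width: 0.0595
grasp_force: 0.0
```

Emit:
step_arm:
  targets: "0.53 0.16 -1 0.04 0 0 -1;0.53 0.16 -1 0.04 0 0 -1;0.53 0.16 -1 0.04 0 0 -1;0.53 0.16 -1 0.04 0 0 -1;0.53 0.16 -1 0.04 0 0 -1;0.53 0.16 -1 0.04 0 0 -1;0.53 0.16 -1 0.04 0 0 -1;0.53 0.16 -1 0.04 0 0 -1;0.53 0.16 -1 0.04 0 0 -1;0.53 0.16 -1 0.04 0 0 -1"

```text
clock: 18.02
eef_pos: [0.5153, -0.1887, 0.1385]
tool_rot: [0.476, 0.879, 0.0, 0.001]
ft_force: [1.0, 1.1, -0.9]
grip_width: 0.0655
grasp_force: 0.0
```

Emit:
step_arm:
  targets: "0.53 0.033 -0.26 0 0 0 0;0.53 0.033 -0.26 0 0 0 0;0.53 0.033 -0.26 0 0 0 0;0.53 0.033 -0.26 0 0 0 0;0.53 0.033 -0.26 0 0 0 0;0.53 0.033 -0.26 0 0 0 0;0.53 0.033 -0.26 0 0 0 0;0.53 0.033 -0.26 0 0 0 0"

```text
clock: 18.68
eef_pos: [0.5316, -0.3145, 0.1384]
tool_rot: [0.475, 0.88, 0.0, -0.0]
ft_force: [-0.7, -0.2, 0.8]
grip_width: 0.0654
grasp_force: 0.0
```

Run:
```python
from h import *
W=bot.camera_info("wrist");w=bot.camera("wrist");o=bot.get_obs();print(o["eef_pos"])
u=proj(W,(.536,-.3167,.034));b=blob(w,"red",u,70);print("stop",u,b[:2],toplane(W,b[0],.034))
s=bot.camera("side");cv2.imwrite("pics/c5.png",np.hstack([cv2.resize(s[100:220,160:340],(480,320)),cv2.resize(w,(320,320))])[...,::-1])
T=bot.camera_info("top");t=bot.camera("top")
a,d=ray(T,blob(t,"yellow",proj(T,(.4487,.2246,.043)),12)[0]);S=bot.camera_info("side");e,g=ray(S,blob(s,"yellow",proj(S,(.4487,.2246,.043)),15)[0])
k=np.linalg.lstsq(np.c_[d,-g],e-a,rcond=None)[0];print("lamp",(a+d*k[0]+e+g*k[1])/2)
```

```text
[ 0.53170712 -0.31449444  0.13857526]
stop [320.70893142 239.09027274] ((320.05154214085434, 240.23948540326572), 2021.0) [ 0.53609442 -0.31778245  0.034     ]
lamp [0.44790203 0.22334203 0.0371044 ]
```

View pics/c5.png

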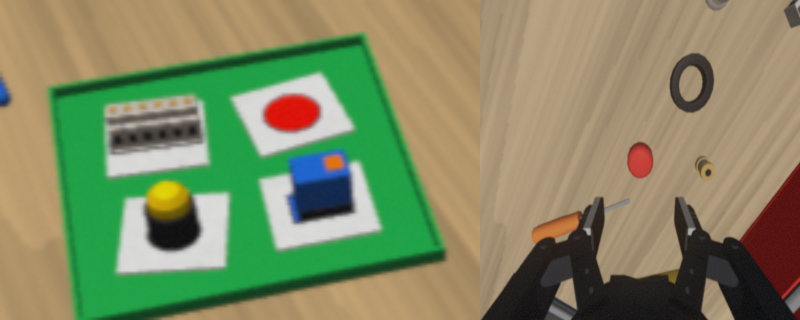

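The lamp stands on its card at (.448,.223), about 1 mm off. The stop reading agrees with the first one, so I'll grip it now.

Emit:
step_arm:
  targets: "0.53 0.008 -0.006 -0.07 0 0 0;0.53 0.008 -0.006 -0.14 0 0 0;0.53 0.008 -0.006 -0.21 0 0 0;0.53 0.008 -0.006 -0.25 0 0 0;0.53 0.008 -0.006 -0.265 0 0 0;0.53 0.008 -0.006 -0.265 0 0 0;-1 0.008 -0.006 -0.265 0 0 0;-1 0.008 -0.006 -0.265 0 0 0;-1 0.008 -0.006 -0.265 0 0 0;-1 0.008 -0.006 -0.265 0 0 0"

```text
clock: 19.67
eef_pos: [0.5374, -0.3203, 0.0085]
tool_rot: [0.476, 0.879, -0.0, 0.003]
ft_force: [-0.1, 0.6, 5.2]
grip_width: 0.04
grasp_force: 60.9
```

Emit:
step_arm:
  targets: "-1 0 0 0 0 0 0;-1 0 0 0 0 0 0;-1 0 0 0.08 0 0 0;-1 0 0 0.16 0 0 0;-1 0 0 0.22 0 0 0;-1 0 0 0.22 0 0 0"

```text
clock: 20.17
eef_pos: [0.5398, -0.3219, 0.1246]
tool_rot: [0.476, 0.879, -0.0, 0.007]
ft_force: [0.0, -0.2, 0.5]
grip_width: 0.0404
grasp_force: 60.9
```

Emit:
step_arm:
  targets: "-1 0.05 0.9 0 0 0 0;-1 0.05 0.9 0 0 0 0;-1 0.05 0.9 0 0 0 0;-1 0.05 0.9 0 0 0 0;-1 0.05 0.9 0 0 0 0;-1 0.05 0.9 0 0 0 0;-1 0.05 0.9 0 0 0 0;-1 0.05 0.9 0 0 0 0;-1 0.05 0.9 0 0 0 0;-1 0.05 0.9 0 0 0 0"

```text
clock: 21.0
eef_pos: [0.5583, 0.0987, 0.1159]
tool_rot: [0.476, 0.879, 0.0, 0.0]
ft_force: [1.1, -0.2, -1.4]
grip_width: 0.0403
grasp_force: 60.9
```

Emit:
step_arm:
  targets: "-1 0 0.4 0 0 0 0;-1 0 0.4 0 0 0 0;-1 0 0.4 0 0 0 0;-1 0 0.4 0 0 0 0;-1 0 0.4 0 0 0 0;-1 0 0.4 0 0 0 0;-1 0 0.4 0 0 0 0;-1 0 0.4 0 0 0 0;-1 0 0.4 0 0 0 0"

```text
clock: 21.75
eef_pos: [0.5586, 0.2953, 0.1156]
tool_rot: [0.477, 0.879, -0.0, -0.0]
ft_force: [-0.7, 0.3, -1.5]
grip_width: 0.04
grasp_force: 60.9
```

Emit:
step_arm:
  targets: "-1 0.024 0.019 0 0 0 0;-1 0.024 0.019 -0.07 0 0 0;-1 0.024 0.019 -0.14 0 0 0;-1 0.024 0.019 -0.18 0 0 0;-1 0.024 0.019 -0.197 0 0 0;-1 0.024 0.019 -0.204 0 0 0;-1 0.024 0.019 -0.206 0 0 0;-1 0.024 0.019 -0.206 0 0 0"

```text
clock: 22.42
eef_pos: [0.5715, 0.3052, 0.0138]
tool_rot: [0.477, 0.879, 0.001, 0.0]
ft_force: [0.8, -0.8, -0.7]
grip_width: 0.0402
grasp_force: 61.0
```

Emit:
step_arm:
  targets: "0.45 0 0 0 0 0 0;0.45 0 0 0 0 0 0;0.45 0 0 0 0 0 0;0.45 0 0 0.06 0 0 0;0.45 0 0 0.14 0 0 0;0.45 0 0 0.22 0 0 0;0.45 -0.2 -0.3 0.25 0 0 0;0.45 -0.3 -0.5 0.25 0 0 0;0.45 -0.3 -0.5 0.25 0 0 0;0.45 -0.3 -0.5 0.25 0 0 0"

```text
clock: 23.25
eef_pos: [0.4835, 0.1632, 0.1327]
tool_rot: [0.476, 0.88, 0.001, 0.001]
ft_force: [0.9, -0.7, 0.5]
grip_width: 0.0622
grasp_force: 0.0
```

Emit:
step_arm:
  targets: "0.45 0 -0.1 0 0 0 0;0.45 0 -0.1 0 0 0 0;0.45 0 -0.1 0 0 0 0;0.45 0 -0.1 0 0 0 0;0.45 0 -0.1 0 0 0 0"

```text
clock: 23.67
eef_pos: [0.485, 0.1153, 0.1323]
tool_rot: [0.476, 0.88, 0.001, 0.0]
ft_force: [0.8, 0.6, 0.4]
grip_width: 0.0615
grasp_force: 0.0
```

Run:
```python
from h import *
T=bot.camera_info("top");t=bot.camera("top");S=bot.camera_info("side");s=bot.camera("side")
for n,z,uv,r in (("stop",.039,(.571,.307,.04),20),):
    a,d=ray(T,blob(t,"red",proj(T,uv),25)[0]);e,g=ray(S,blob(s,"red",proj(S,uv),28)[0])
    k=np.linalg.lstsq(np.c_[d,-g],e-a,rcond=None)[0];print(n,(a+d*k[0]+e+g*k[1])/2,toplane(T,blob(t,"red",proj(T,uv),25)[0],z))
for n,c,uv,r,z in [("push","red",(355,297),14,.03),("short","white",(353,204),14,.028)]:
    b=blob(t,c,uv,r);print(n,b and toplane(T,b[0],z))
cv2.imwrite("pics/c6.png",np.hstack([cv2.resize(s[100:220,160:340],(480,320)),cv2.resize(t[195:340,115:275],(320,290+30))])[...,::-1])
```

```text
Traceback (most recent call last):
TypeError: 'NoneType' object is not subscriptable
```

Emit:
step_arm:
  targets: "0.45 0.1 -0.8 0.06 0 0 0;0.45 0.1 -0.8 0.06 0 0 0;0.45 0.1 -0.8 0.06 0 0 0;0.45 0.1 -0.8 0.06 0 0 0;0.45 0.1 -0.8 0.06 0 0 0;0.45 0.1 -0.8 0.06 0 0 0;0.45 0.1 -0.8 0.06 0 0 0;0.45 0.1 -0.8 0.06 0 0 0;0.45 0.1 -0.8 0.06 0 0 0;0.45 0.1 -0.8 0.06 0 0 0"

```text
clock: 24.6
eef_pos: [0.5354, -0.2884, 0.1618]
tool_rot: [0.476, 0.879, -0.0, 0.001]
ft_force: [1.3, -0.1, 0.1]
grip_width: 0.0618
grasp_force: 0.0
```

Run:
```python
from h import *
T=bot.camera_info("top");t=bot.camera("top");S=bot.camera_info("side");s=bot.camera("side")
cv2.imwrite("pics/c6.png",np.hstack([cv2.resize(s[100:220,160:340],(480,320)),cv2.resize(t[195:340,115:275],(320,290+30))])[...,::-1])
for n,c,uv,r,z in [("push","red",(355,297),14,.03),("short","white",(353,204),14,.028)]:
    b=blob(t,c,uv,r);print(n,b and toplane(T,b[0],z))
p=(.571,.307,.04);B=blob(t,"red",proj(T,p),25),blob(s,"red",proj(S,p),28)
if all(B):
    print(toplane(T,B[0][0],.037),toplane(S,B[1][0],.037))
```

```text
push [ 0.44239937 -0.05731064  0.03      ]
short [ 0.63423277 -0.05522798  0.028     ]
[0.56781778 0.3024788  0.037     ] [0.56438339 0.29045151 0.037     ]
```

View pics/c6.png

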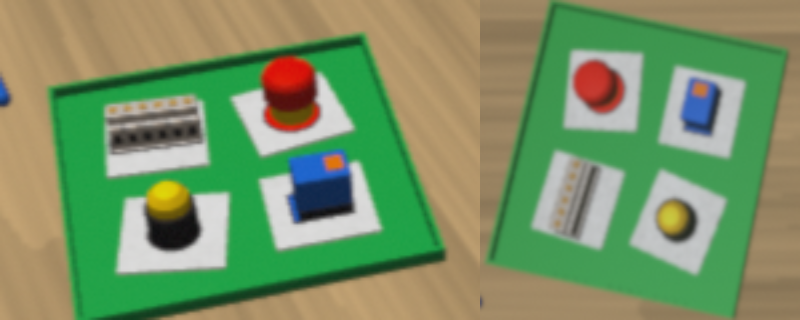

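All four parts stand on their cards. The stop's collar at (292,110) is ringed evenly by its red disc, and the look-alikes haven't moved.

```bash
python3 -c "
from workcell import bot
print(bot.job_done())"
```

```text
the job is handed in; nothing more can be done
None
```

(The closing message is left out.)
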